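# Clear a bottle jam on a bench conveyor

## Robot

A 6-joint arm with a two-finger parallel gripper is mounted at the origin on a cart in front of the work surface, level with it; the furniture and walls round the work are solid. World frame = base frame: x ahead of the robot, y to its left, z up, the work surface at z = 0. Lengths are in mm, angles in rad, forces in N, time in s.
With the tool pointing down it reaches from about 350 to 775 mm from the base axis. Payload 7.3 kg.
Tool frame: the origin (TCP) lies midway between the tips of the shut fingers; the grasp point (between the pads) lies 19 mm behind it; z points along the fingers, y is the line along which they close (so a half turn about z gives the same grasp; the last joint's range is limited). The gripper opens to 92 mm and grips with 3 to 60 N. Pads are 19 mm wide; open, the fingers measure 130 mm over their backs; the gripper's body (75 mm by 190 mm) begins 47 mm behind the grasp point.
Start: joints at [-1.298, 0.342, 1.524, -0, 1.275, -0.146], TCP at [213.523, -479.638, 226.741] pointing down, gripper open.
Joint ranges: [-2.53, 2.53], [-0.77, 2.02], [0.04, 2.7], [-1, 4.14], [0.28, 2.66], [-3.11, 3.11]. Speed limits (rad/s): [2.57, 2.57, 3.14, 3.14, 3.14, 3.14].

## Interface

Orientations are given as [roll, pitch, yaw] about the fixed x, y, z axes, in that order (R = Rz(yaw) Ry(pitch) Rx(roll)).
In Python, from plant import readout, vision, order, models gives the robot as it stands. The module is installed in compiled form; this text tells all that it offers.
- The arm moves only by the tool step_arm, never from a script. Its argument "series" is text: rows parted by semicolons, each of 7 numbers parted by spaces: the gripper's target within -1 to 1 (shut at 1, half-way at 0, fully open at -1), then the shift along the tool's x, y, z each as a share of 80 mm, from -1 to 1, then the turn, a rotation vector about the tool's x, y, z each as a share of 2 pi rad, from -1 to 1. In form: jaw x y z ax ay az; .... A call has 1 to 20 rows; each row is the pose to reach, as a shift and turn from the pose commanded when the call began, along the tool's axes at that moment, turning the shorter way round; what a row does not reach only later rows make up. A row lasts 1/10 s, in which the tool goes at most 50 mm and 8.59 degrees, less where a joint would pass 70% of its speed; a pose out of reach is approached as far as the arm can. A call with a number of a shift or a turn outside -1 to 1 is refused whole. A call with a gripper value outside its range is refused whole. The fingers move at their own pace and stop on an object; the grip force is fixed at half the most. Time passes only in rows, so rows that repeat a pose let the fingers close. It gives the time, the measured TCP pose, the force, the opening and the grip force at its end, in the units of the state.
- readout.get_obs(): the state, without advancing time (a new reading comes with each control period).
- vision.capture(name): name is "side" or "top" or "wrist"; returns a dict with "frame" (480x640x3 uint8, red, green, blue), "depth" (480x640 float32, mm along the optical axis (not along the pixel's ray), 0 where there is no reading), "fovy" (degrees; the focal length in pixels is half the picture's height over the tangent of half this angle, whatever the lens; pixels are square), "cx", "cy" (the principal point, pixels), "rvec" (rotation vector, rad) and "tvec" (3), from world to camera coordinates, as OpenCV has them; the wrist camera has in their place "mount" (4x4, takes a point from camera to tool coordinates, whose origin is the TCP and whose axes are the flange's). Camera axes: x right, y down, z forward; pixel columns grow to the right and rows downward; lengths in mm; the calibration is good to about 2 mm. A picture is of the moment at which its call begins: read the wrist's pose just before it.
- order.close_job(): hands the job in; it is judged then, once.
Trained networks look in a picture, given as the dict that the camera call returned (one of the last four; its "shot" number tells which), for a name from the list of things; names that differ only in an ending like _2 or _b are one class to them, and where a whole thing is asked for, a point or a joint stands for the part that bears it (a point fixed in the world has none). Each returns a list of dicts, best first, with "p" (0 to 1); they miss things now and then, are a little off and sometimes report something else, mostly with a low value. They report only what shows in the picture. A call takes as long as a camera call. They do not tell look-alikes from the thing itself.
- models.look_for(picture, thing): "position" ([column, row] in pixels, amid what is visible of it).
- models.pinpoint(picture, thing): "position" ([column, row] in pixels: a listed point, or the origin of a listed thing).
The state is a dict: "time": time; "joint_positions": joint angles; "dq": joint speeds; "tau": joint torques, N m; "tool_pos": TCP position; "tcp_rot": TCP orientation; "contact_force": force on the tool from outside, world axes, zero at the start; "moment": the same for the moment, N m; "grip_width": finger opening in mm; "finger_force": force on a finger pad.
Only numpy, scipy, OpenCV 4.12 (cv2) and the standard library are available. Lean on these libraries where they do the work, as an engineer would, in place of code of your own. Each camera call takes 0.05 s, during which the arm holds its last target. There are 200 camera calls.

## Task

Two of the four bottles on the little test conveyor have fallen over. First turn the speed dial on the blue control box fully anticlockwise to its stop, then stand each of the two fallen bottles upright on the yellow line in the gap where it fell, clear of its neighbours. Leave the two standing bottles standing where they are.

Things in the scene. Friction and masses are not known exactly. Their poses are not given: they have to be found in the camera images.
- belt_centre (a point): centre of the top surface of a flat black rubber conveyor belt that does not move: 400 mm long (along this frame's x), 170 mm wide (along y), top 45 mm above the bench, no side rails above the belt. A yellow line runs along x through this point: it is the lane; the four bottles are spread along it at about -144, -48, +48 and +144 mm, in any order
- fallen_a_centre (a point): fallen, lying across the lane with its nozzle towards the lane's +y side (to the left), its axis 27 mm above the belt; it rests on a slight flat but rolls if pushed. White squeeze bottle, yellow label, red nozzle, 132 mm tall: round body 54 mm in diameter, 100 mm high, then a nozzle within 25 mm; 0.12 to 0.20 kg, centre of mass about 40 mm from the base. Point: on its axis, 66 mm from the base; z axis from base to nozzle
- fallen_b_centre (a point): fallen, lying across the lane with its nozzle towards the lane's -y side (to the right), its axis 27 mm above the belt; it rests on a slight flat but rolls if pushed. White squeeze bottle, yellow label, red nozzle, 132 mm tall: round body 54 mm in diameter, 100 mm high, then a nozzle within 25 mm; 0.12 to 0.20 kg, centre of mass about 40 mm from the base. Point: on its axis, 66 mm from the base; z axis from base to nozzle
- standing_a_centre (a point): standing, to be left alone. White squeeze bottle, yellow label, red nozzle, 132 mm tall: round body 54 mm in diameter, 100 mm high, then a nozzle within 25 mm; 0.12 to 0.20 kg, centre of mass about 40 mm from the base. Point: on its axis, 66 mm from the base; z axis from base to nozzle
- standing_b_centre (a point): standing, to be left alone. White squeeze bottle, yellow label, red nozzle, 132 mm tall: round body 54 mm in diameter, 100 mm high, then a nozzle within 25 mm; 0.12 to 0.20 kg, centre of mass about 40 mm from the base. Point: on its axis, 66 mm from the base; z axis from base to nozzle
- dial (a joint): angle of the speed dial in rad, seen from above: 0 is the stop fully anticlockwise (off), it grows clockwise to 4.7; it stays where it is left (friction 0.03 N m). Starts between 0.7 and 1.45
- dial_grip (a point): middle of the dial's black bar grip, 74 mm above the bench, on the dial's vertical axis, 7 mm below the top of the bar; turns with the dial. The bar is 42 mm long (along this frame's x), 14 mm wide (along y, grip it across this) and 32 mm tall, on a 44 mm disc, with a white mark on its -x half. It sits in the middle of a fixed blue control box, 100 x 80 x 37 mm, to the left of the conveyor
Not all that is in view belongs to the job. Leave any brown or green look-alike of the part that bears standing_a_centre alone.

How it is judged:
By the outcome, as a careful person would: the job done as asked, in the order asked, and still so for the second after the job is handed in, with the robot touching nothing.
It also fails if it takes over 72 s, if anything falls off the work surface, if the arm or the gripper's body presses on something with over 40 N, if the wrist force passes 120 N, or if a joint passes its speed limit or range.

## Working session

There is one attempt and no reset: what is moved stays moved. The work goes in short steps, Python scripts to look and compute and a tool call to move; the robot and the scene stay as the last step left them, time stands still between calls to the robot, and variables do not carry over. Pictures are saved under pics/ and viewed, at most 10 in all, crops included, and the job is handed in when it is done.

Besides the shell and the picture viewer there is one more tool, called after "Emit:" as name(argument=value, ...), one argument or row to a line, values as JSON. step_arm: Moves the arm, as the interface text tells. Shift numbers are shares of 80 mm and turn numbers shares of 2 pi rad, none past 1 either way. Its arguments: {"type":"object","properties":{"series":{"type":"string"}},"required":["series"]}

```bash
mkdir -p pics; cat > h.py <<'E'
import numpy as np, cv2
from scipy.spatial.transform import Rotation as R
from plant import readout, vision, order, models
def cap(n,save=None):
    o=readout.get_obs(); c=vision.capture(n); c['obs']=o; c['name']=n
    if save: cv2.imwrite('pics/'+save,c['frame'][:,:,::-1])
    f=240/np.tan(np.radians(c['fovy'])/2); c['f']=f
    if 'mount' in c:
        T=np.eye(4);T[:3,:3]=R.from_euler('xyz',o['tcp_rot']).as_matrix();T[:3,3]=o['tool_pos']
        c['T']=T@np.array(c['mount'])
    else:
        M=np.eye(4);M[:3,:3]=R.from_rotvec(np.ravel(c['rvec'])).as_matrix();M[:3,3]=np.ravel(c['tvec'])
        c['T']=np.linalg.inv(M)
    return c
def ray(c,p):
    d=np.array([(p[0]-c['cx'])/c['f'],(p[1]-c['cy'])/c['f'],1.]); return c['T'][:3,3],c['T'][:3,:3]@d
def atz(c,p,z):
    o,d=ray(c,p); return o+d*(z-o[2])/d[2]
def atd(c,p):
    o,d=ray(c,p); return o+d*c['depth'][int(round(p[1])),int(round(p[0]))]
def cloud(c):
    v,u=np.mgrid[:480,:640]; D=c['depth']; 
    P=np.stack([(u-c['cx'])/c['f']*D,(v-c['cy'])/c['f']*D,D],-1)
    return P@c['T'][:3,:3].T+c['T'][:3,3]
E
cat > a.py <<'E'
from h import *
np.set_printoptions(precision=1,suppress=True)
o=readout.get_obs(); print({k:np.round(v,3) for k,v in o.items()})
for n in ['top','side']:
    c=cap(n,n+'1.png'); print(n,c['T'][:3,3])
    for t,z in [('belt_centre',45),('fallen_a_centre',72),('standing_a_centre',111),('dial_grip',74)]:
        for r in models.pinpoint(c,t): print(t,np.round(r['p'],2),np.array(r['position']),atz(c,r['position'],z),atd(c,r['position']))
E
python3 a.py
```

```text
{'time': np.float64(0.0), 'joint_positions': array([-1.3,  0.3,  1.5, -0. ,  1.3, -0.1]), 'dq': array([-0.,  0.,  0.,  0., -0., -0.]), 'tau': array([  0. , -43.1, -24.4,   0.1,   0.1,  -0. ]), 'tool_pos': array([ 213.4, -479.2,  226. ]), 'tcp_rot': array([-3.1, -0. ,  0.4]), 'contact_force': array([ 0.8, -0.9,  0.1]), 'moment': array([0., 0., 0.]), 'finger_force': np.float64(0.0), 'grip_width': np.float64(91.728)}
top [417.1 -86.2 984.1]
belt_centre 0.59 [279.7 241.5] [553.5 -36.2  45. ] [553.6 -36.1  43.7]
fallen_a_centre 0.93 [316.2 173.3] [ 679.6 -109.6   72. ] [ 671.9 -108.9   98.6]
standing_a_centre 0.85 [270.2 258. ] [514.7 -22.4 111. ] [509.4 -25.8 158.4]
standing_a_centre 0.64 [417.3 238.2] [ 543.5 -287.   111. ] [ 544.4 -288.4  105. ]
standing_a_centre 0.58 [417.6 286.1] [ 457.9 -282.3  111. ] [ 458.1 -283.5  105.8]
standing_a_centre 0.57 [416.6 154.5] [ 699.8 -295.2  111. ] [ 705.  -299.    94.9]
dial_grip 0.62 [180.8 229.4] [576.8 146.3  74. ] [575.7 144.7  80.6]
side [446.6 757.  807.5]
belt_centre 0.95 [319.5 289.7] [549.1 -51.4  45. ] [548.6 -47.2  48.9]
fallen_a_centre 0.79 [256.9 256.9] [ 682.9 -109.8   72. ] [677.2 -89.1  89.5]
fallen_a_centre 0.68 [299.7 274.1] [588.8 -64.   72. ] [585.3 -43.9  90.1]
standing_a_centre 0.92 [328.8 211.2] [ 545.7 -225.7  111. ] [ 550.  -268.9   80.4]
standing_a_centre 0.91 [367.8 212.6] [ 462.7 -226.3  111. ] [ 463.4 -267.8   81.6]
standing_a_centre 0.76 [333.5 276.4] [518.2 -18.9 111. ] [516.2   2.3 130.1]
standing_a_centre 0.71 [257.7 257.1] [668.7 -63.3 111. ] [675.7 -89.2  89. ]
standing_a_centre 0.68 [257.9 205. ] [ 701.8 -238.2  111. ] [ 713.  -282.2   80.3]
dial_grip 0.87 [288.2 358.9] [579.7 150.1  74. ] [578.2 156.9  82.2]
```

View pics/top1.png

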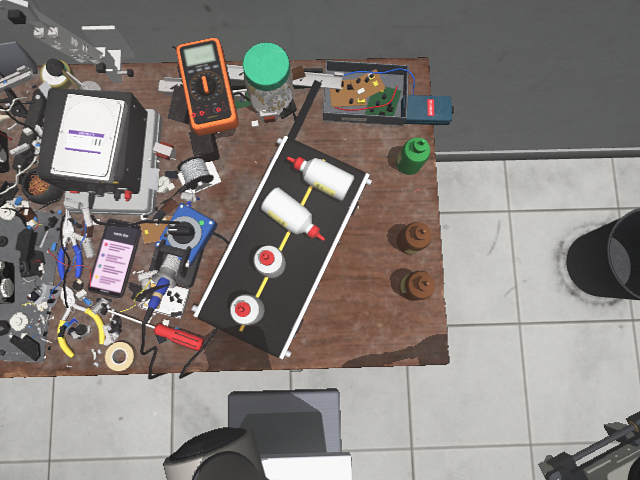

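View pics/side1.png

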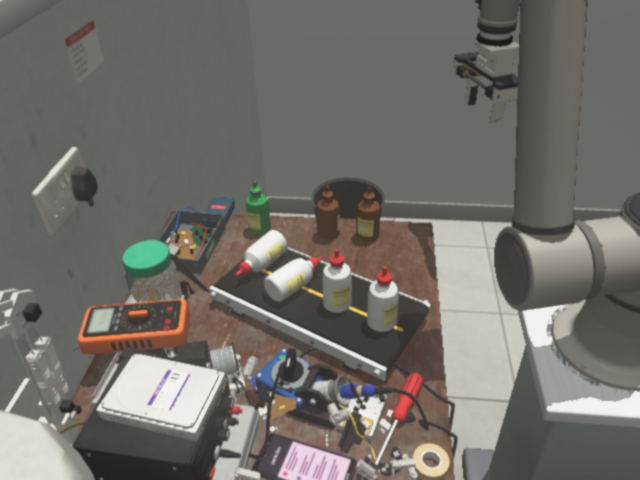

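Fallen bottles are at about (290,212) and (327,178) in the top view, with standing ones at (268,260) and (246,308). The blue box is at (183,232), with clutter near it. Next I'll zoom in on the dial and fit the geometry.

```bash
cat > b.py <<'E'
from h import *
np.set_printoptions(precision=1,suppress=True)
c=cap('top'); P=cloud(c); f=c['frame'].astype(int)
# yellow line
m=(f[...,0]>150)&(f[...,1]>120)&(f[...,2]<90)&(abs(P[...,2]-45)<8)&(P[...,1]<40)&(P[...,1]>-200)
Q=P[m]; q0=Q.mean(0); v=np.linalg.svd((Q-q0)[:,:2],full_matrices=False)[2][0]; v*=np.sign(v[0]); print('line',len(Q),q0,v,np.degrees(np.arctan2(v[1],v[0])))
n=np.array([-v[1],v[0]])
# belt pts
d=P[...,:2]-q0[:2]; s=d@v; t=d@n
hgt=(P[...,2]>60)&(abs(t)<100)&(abs(s)<260)
bl=hgt&(P[...,2]<200)
k,lab,st,ce=cv2.connectedComponentsWithStats(bl.astype(np.uint8))
for i in range(1,k):
    if st[i,4]>60:
        q=P[lab==i]; print(st[i],'mean',q.mean(0),'min',q.min(0),'max',q.max(0)); w=np.linalg.svd((q-q.mean(0))[:,:2],full_matrices=False)[2][0]; print('  ax',w, 's,t mid', np.percentile(s[lab==i],[1,99]),np.percentile(t[lab==i],[1,99]))
bm=(abs(P[...,2]-45)<7)&(f.sum(-1)<150)&(abs(t)<84)&(abs(s)<230)
print('belt s',np.percentile(s[bm],[.5,99.5]),'t',np.percentile(t[bm],[.5,99.5]))
x=(abs(P[...,0]-577)<150)&(abs(P[...,1]-148)<150)&(P[...,2]>90)&(P[...,1]>40)
k,lab,st,ce=cv2.connectedComponentsWithStats(x.astype(np.uint8))
for i in range(1,k):
    if st[i,4]>8: q=P[lab==i]; print('obst',q.min(0),q.max(0))
cv2.imwrite('pics/crop1.png',np.hstack([cv2.resize(c['frame'][190:310,130:250,::-1],(400,400),interpolation=3),cv2.resize(cap('side')['frame'][330:430,240:340,::-1],(400,400),interpolation=3)]))
E
python3 b.py
```

```text
line 56 [525.1 -28.3  45. ] [ 0.9 -0.4] -26.62098082154366
[ 287  156   68   45 1507] mean [ 668.3 -123.8   90.6] min [ 626.  -180.7   60.5] max [714.3 -54.5 102.4]
  ax [-0.5 -0.9] s,t mid [147.5 198.5] [-71.4  51.1]
[ 261  187   64   54 1575] mean [598.9 -58.2  90.8] min [ 549.9 -120.7   65.7] max [653.4  -3.7 103.2]
  ax [-0.6 -0.8] s,t mid [ 53.4 112.7] [-61.7  58.6]
[254 245  32  33 796] mean [507.2 -22.4 133. ] min [484.2 -46.8  60.7] max [537.3   5.9 179. ]
  ax [-1.  -0.3] s,t mid [-42.5   7.9] [-25.3  24.6]
[230 294  34  31 835] mean [425.7  17.2 133.3] min [400.   -5.4  60.5] max [452.3  48.8 178.7]
  ax [-0.2 -1. ] s,t mid [-135.   -85.1] [-26.5  24.1]
belt s [-167.5  185.9] t [-81.3  83.3]
obst [640.4 226.7  90. ] [726.9 298.  170. ]
obst [428.2  40.4 116. ] [443.8  48.2 133.9]
```

View pics/crop1.png

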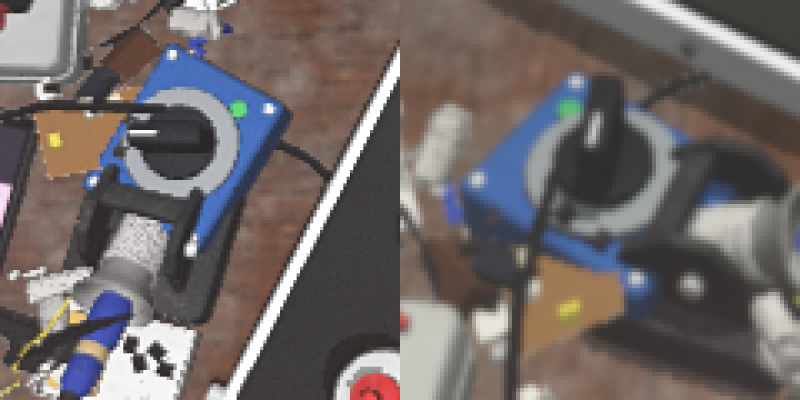

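Bar lies nearly along world y, with its white mark towards +y. The iron holder sits on the near side of the box at around x 520–545. Moving over the dial at a safe height.

Emit:
step_arm(
  series="-1 0 0 -0.5 0 0 0; -1 0.92 -0.66 -0.5 0 0 0; -1 0.92 -0.66 -0.5 0 0 0",
)

```text
time: 0.9
tool_pos: [259.7, -401.0, 267.6]
tcp_rot: [3.14, -0.0, 0.417]
contact_force: [-0.1, 1.1, 0.6]
grip_width: 92.1
finger_force: 0.0
```

Emit:
step_arm(
  series="-1 0.46 -0.33 0 0 0 0; -1 0.92 -0.66 0 0 0 0; -1 0.92 -0.66 0 0 0 0",
)

```text
time: 1.2
tool_pos: [306.9, -319.3, 267.1]
tcp_rot: [-3.141, -0.001, 0.424]
contact_force: [-1.0, -0.7, -0.9]
grip_width: 92.2
finger_force: 0.0
```

Emit:
step_arm(
  series="-1 0.46 -0.33 0 0 0 0; -1 0.92 -0.66 0 0 0 0; -1 0.92 -0.66 0 0 0 0",
)

```text
time: 1.5
tool_pos: [352.4, -242.0, 267.0]
tcp_rot: [-3.141, -0.001, 0.424]
contact_force: [-0.2, -0.3, 0.0]
grip_width: 91.6
finger_force: 0.0
```

Emit:
step_arm(
  series="-1 0.46 -0.33 0 0 0 0; -1 0.92 -0.66 0 0 0 0; -1 0.92 -0.66 0 0 0 0",
)

```text
time: 1.8
tool_pos: [398.1, -164.3, 266.8]
tcp_rot: [-3.141, -0.001, 0.424]
contact_force: [0.4, -1.5, -0.5]
grip_width: 91.8
finger_force: 0.0
```

Emit:
step_arm(
  series="0 0.46 -0.33 0 0 0 0; 0 0.92 -0.66 0 0 0 0; 0 0.92 -0.66 0 0 0 0",
)

```text
time: 2.1
tool_pos: [444.0, -86.7, 266.7]
tcp_rot: [-3.141, -0.001, 0.423]
contact_force: [-0.4, -0.7, 0.7]
grip_width: 72.3
finger_force: 0.0
```

Emit:
step_arm(
  series="0 0.46 -0.33 0 0 0 0; 0 0.92 -0.66 0 0 0 0; 0 0.92 -0.66 0 0 0 0",
)

```text
time: 2.4
tool_pos: [489.9, -8.9, 266.4]
tcp_rot: [-3.141, -0.001, 0.422]
contact_force: [-0.3, -0.4, -0.0]
grip_width: 48.9
finger_force: 0.0
```

Emit:
step_arm(
  series="0 0.46 -0.33 0 0 0 0; 0 0.92 -0.66 0 0 0 0; 0 0.92 -0.66 0 0 0 0",
)

```text
time: 2.7
tool_pos: [535.7, 68.9, 266.1]
tcp_rot: [-3.141, -0.001, 0.421]
contact_force: [0.4, -0.3, 0.6]
grip_width: 45.8
finger_force: 0.0
```

Emit:
step_arm(
  series="0 0.92 -0.66 0 0 0 -0.183; 0 0.92 -0.66 0 0 0 -0.183; 0 0.92 -0.66 0 0 0 -0.183; 0 0.92 -0.66 0 0 0 -0.183; 0 0.92 -0.66 0 0 0 -0.183; 0 0.92 -0.66 0 0 0 -0.183; 0 0.92 -0.66 0 0 0 -0.183; 0 0.92 -0.66 0 0 0 -0.183; 0 0.92 -0.66 0 0 0 -0.183; 0 0.92 -0.66 0 0 0 -0.183",
)

```text
time: 3.7
tool_pos: [579.9, 143.8, 266.6]
tcp_rot: [-3.141, 0.001, 1.564]
contact_force: [0.4, 0.2, 0.3]
grip_width: 45.7
finger_force: 0.0
```

```bash
cat > c.py <<'E'
from h import *
np.set_printoptions(precision=2,suppress=True)
c=cap('wrist','w1.png'); print(c['obs']['tool_pos'],c['obs']['tcp_rot'],c['obs']['joint_positions'])
for r in models.pinpoint(c,'dial_grip'): print(r['p'],r['position'],atz(c,r['position'],74))
P=cloud(c); m=(P[...,2]>73)&(P[...,2]<90)&(np.hypot(P[...,0]-577,P[...,1]-147)<35)
q=P[m]; mn=q.mean(0); v=np.linalg.svd((q-mn)[:,:2],full_matrices=False)[2][0]
print('bar',len(q),mn,v,np.degrees(np.arctan2(v[1],v[0])), (q.min(0)+q.max(0))/2, q.max(0)-q.min(0))
r=np.hypot(P[...,0]-577,P[...,1]-147); 
for a in range(-180,180,30):
    th=np.degrees(np.arctan2(P[...,1]-147,P[...,0]-577)); k=(abs(th-a)<15)
    print(a,[round(float(np.percentile(P[...,2][k&(r>=d)&(r<d+15)],98)),0) if (k&(r>=d)&(r<d+15)).sum()>5 else None for d in range(25,85,15)])
E
python3 c.py
```

```text
[579.93 143.79 266.64] [-3.14  0.    1.56] [ 0.12  0.45  1.24 -0.    1.45  0.12]
0.73 [323.9, 205.4] [574.97 151.14  74.  ]
bar 822 [575.01 151.45  80.61] [-0.03 -1.  ] -91.55246196605175 [574.98 150.77  78.2 ] [13.68 41.09  9.94]
-180 [53.0, 62.0, 62.0, 336.0]
-150 [321.0, 38.0, 21.0, 2.0]
-120 [44.0, 2.0, 2.0, 28.0]
-90 [44.0, 38.0, 7.0, 7.0]
-60 [44.0, 39.0, 36.0, 2.0]
-30 [322.0, 38.0, 48.0, 2.0]
0 [338.0, 288.0, 50.0, 333.0]
30 [375.0, 375.0, 366.0, 347.0]
60 [377.0, 357.0, 57.0, 53.0]
90 [351.0, 42.0, 425.0, 51.0]
120 [377.0, 357.0, 62.0, 63.0]
150 [376.0, 376.0, 362.0, 347.0]
```

View pics/w1.png

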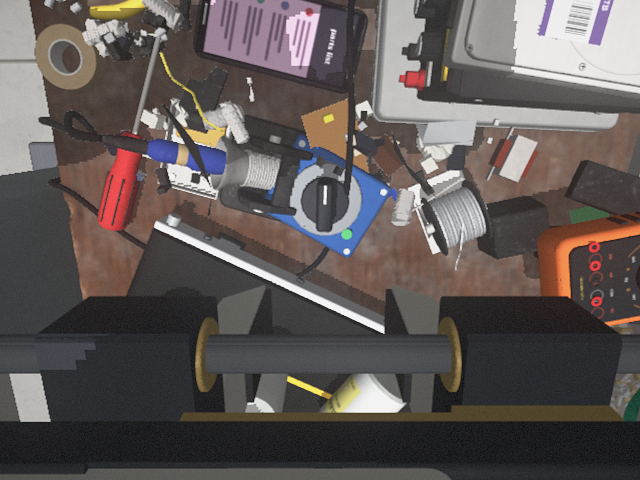

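Wrist view: the dial bar is at about (324,203), nearly vertical in the picture, with the mark at its upper end. Its height and size match. Descending.

Emit:
step_arm(
  series="0.35 0.09 -0.062 0.5 0 0 0; 0.35 0.09 -0.062 1 0 0 0; 0.35 0.09 -0.062 1 0 0 0",
)

```text
time: 4.1
tool_pos: [571.5, 152.2, 181.6]
tcp_rot: [-3.131, 0.002, 1.568]
contact_force: [-0.9, -0.5, -0.8]
grip_width: 30.7
finger_force: 0.0
```

Emit:
step_arm(
  series="0.35 0 0 0.5 0 0 0; 0.35 0 0 0.8 0 0 0; 0.35 0 0 0.8 0 0 0",
)

```text
time: 4.4
tool_pos: [573.7, 152.5, 121.2]
tcp_rot: [-3.137, 0.001, 1.568]
contact_force: [-0.2, 0.8, -0.3]
grip_width: 29.8
finger_force: 0.0
```

Emit:
step_arm(
  series="0.35 0 0 0.25 0 0 0; 0.35 0 0 0.5 0 0 0; 0.35 0 0 0.78 0 0 0; 0.35 0 0 0.78 0 0 0; 1 0 0 0.78 0 0 0; 1 0 0 0.78 0 0 0; 1 0 0 0.78 0 0 0; 1 0 0 0.78 0 0 0; 1 0 0 0.78 0 0 0; 1 0 0 0.78 0 0 0",
)

```text
time: 5.4
tool_pos: [576.9, 153.3, 62.6]
tcp_rot: [3.136, -0.001, 1.569]
contact_force: [3.8, 1.5, 7.7]
grip_width: 13.5
finger_force: 30.0
```

Emit:
step_arm(
  series="1 0 0 0 0 0 -0.02; 1 0 0 0 0 0 -0.04; 1 0 0 0 0 0 -0.06; 1 0 0 0 0 0 -0.08; 1 0 0 0 0 0 -0.1; 1 0 0 0 0 0 -0.105; 1 0 0 0 0 0 -0.105",
)

```text
time: 6.1
tool_pos: [575.2, 152.7, 62.6]
tcp_rot: [3.14, 0.001, 2.23]
contact_force: [-2.7, -2.0, 11.8]
grip_width: 13.7
finger_force: 30.0
```

```bash
cat > s.py <<'E'
from h import *
np.set_printoptions(precision=3,suppress=True)
o=readout.get_obs()
for k in ['tool_pos','tcp_rot','joint_positions','contact_force','moment','grip_width']: print(k,o[k])
E
python3 s.py
```

```text
tool_pos [575.159 152.704  62.577]
tcp_rot [3.14  0.001 2.23 ]
joint_positions [ 0.131  0.635  1.526 -0.001  0.979 -0.527]
contact_force [-2.746 -2.004 11.83 ]
moment [-0.227  0.373 -0.042]
grip_width 13.709241983958607
```

Emit:
step_arm(
  series="1 0 0 0 0 0 -0.02; 1 0 0 0 0 0 -0.04; 1 0 0 0 0 0 -0.05; 1 0 0 0 0 0 -0.05",
)

```text
time: 6.5
tool_pos: [574.6, 152.1, 62.6]
tcp_rot: [-3.141, 0.001, 2.545]
contact_force: [-5.4, -3.8, 13.5]
grip_width: 14.0
finger_force: 30.0
```

```bash
python3 s.py
```

```text
tool_pos [574.557 152.06   62.577]
tcp_rot [-3.141  0.001  2.545]
joint_positions [ 0.131  0.634  1.527 -0.002  0.98  -0.842]
contact_force [-5.442 -3.759 13.496]
moment [-0.689  0.75   0.034]
grip_width 13.991431326010273
```

Emit:
step_arm(
  series="1 0 0 0 0 0 -0.015; 1 0 0 0 0 0 -0.03; 1 0 0 0 0 0 -0.03",
)

```text
time: 6.8
tool_pos: [574.1, 152.1, 62.4]
tcp_rot: [-3.141, -0.0, 2.732]
contact_force: [-6.4, -4.5, 13.8]
grip_width: 15.3
finger_force: 33.4
```

```bash
python3 s.py
```

```text
tool_pos [574.12  152.102  62.441]
tcp_rot [-3.141 -0.     2.732]
joint_positions [ 0.13   0.634  1.528 -0.001  0.981 -1.03 ]
contact_force [-6.389 -4.483 13.807]
moment [-0.711  0.866 -0.939]
grip_width 15.34056395847607
```

Moment jump and pads forced open: the stop is reached. Releasing and lifting.

Emit:
step_arm(
  series="0.5 0 0 0 0 0 0; 0.5 0 0 0 0 0 0; 0.5 0 0 0 0 0 0; 0.4 0 0 -0.3 0 0 0; 0.2 0 0 -0.7 0 0 0; 0.2 0 0 -1 0 0 0; 0.2 0 0 -1 0 0 0",
)

```text
time: 7.5
tool_pos: [576.7, 153.3, 143.8]
tcp_rot: [3.138, 0.006, 2.731]
contact_force: [0.6, -0.8, 0.3]
grip_width: 36.5
finger_force: 0.0
```

Emit:
step_arm(
  series="0.2 0 0 -0.6 0 0 0; 0.2 0 0 -1 0 0 0; 0.2 0 0 -1 0 0 0",
)

```text
time: 7.8
tool_pos: [576.7, 153.3, 224.3]
tcp_rot: [3.138, 0.007, 2.731]
contact_force: [1.1, 0.7, 0.9]
grip_width: 36.5
finger_force: 0.0
```

Emit:
step_arm(
  series="0.2 0 0 -0.6 0 0 0; 0.2 0 0 -0.75 0 0 0; 0.2 0 0 -0.75 0 0 0",
)

```text
time: 8.1
tool_pos: [575.5, 153.1, 281.3]
tcp_rot: [3.14, 0.003, 2.731]
contact_force: [-0.3, -0.8, -0.2]
grip_width: 36.6
finger_force: 0.0
```

```bash
cat > d.py <<'E'
from h import *
np.set_printoptions(precision=2,suppress=True)
c=cap('wrist','w2.png'); print(c['obs']['tool_pos'],c['obs']['tcp_rot'],c['obs']['joint_positions'])
P=cloud(c); m=(P[...,2]>73)&(P[...,2]<90)&(np.hypot(P[...,0]-575,P[...,1]-151)<35)
q=P[m]; mn=q.mean(0); v=np.linalg.svd((q-mn)[:,:2],full_matrices=False)[2][0]
print('bar',len(q),mn,v,np.degrees(np.arctan2(v[1],v[0])))
E
python3 d.py
```

```text
[575.47 153.12 281.26] [3.14 0.   2.73] [ 0.13  0.44  1.22 -0.    1.47 -1.03]
bar 755 [574.35 150.54  80.51] [ 0.86 -0.51] -30.76306588194493
```

Dial turned about 1.06 rad to its stop. Now moving over the fallen bottles, aligned with the lane.

Emit:
step_arm(
  series="-0.5 -0.2 -0.4 0 0 0 0; -0.5 -0.41 -0.81 0 0 0 0; -0.5 -0.41 -0.81 0 0 0 0",
)

```text
time: 8.45
tool_pos: [578.4, 76.7, 277.3]
tcp_rot: [-3.138, -0.004, 2.727]
contact_force: [-0.1, 0.3, 0.2]
grip_width: 56.2
finger_force: 0.0
```

Emit:
step_arm(
  series="-0.5 -0.2 -0.4 0 0 0 0; -0.5 -0.41 -0.81 0 0 0 0; -0.5 -0.41 -0.81 0 0 0 0",
)

```text
time: 8.75
tool_pos: [582.7, 4.7, 277.8]
tcp_rot: [-3.139, -0.003, 2.727]
contact_force: [-0.0, 0.8, -0.8]
grip_width: 69.2
finger_force: 0.0
```

Emit:
step_arm(
  series="-0.5 -0.41 -0.81 0 0 0 0.2585; -0.5 -0.41 -0.81 0 0 0 0.2585; -0.5 -0.41 -0.81 0 0 0 0.2585; -0.5 -0.41 -0.81 0 0 0 0.2585; -0.5 -0.41 -0.81 0 0 0 0.2585; -0.5 -0.41 -0.81 0 0 0 0.2585; -0.5 -0.41 -0.81 0 0 0 0.2585; -0.5 -0.41 -0.81 0 0 0 0.2585; -0.5 -0.41 -0.81 0 0 0 0.2585; -0.5 -0.41 -0.81 0 0 0 0.2585; -0.5 -0.41 -0.81 0 0 0 0.2585; -0.5 -0.41 -0.81 0 0 0 0.2585; -0.5 -0.41 -0.81 0 0 0 0.2585",
)

```text
time: 10.05
tool_pos: [587.1, -63.7, 279.1]
tcp_rot: [-3.14, 0.0, 1.111]
contact_force: [-1.0, -0.1, -0.5]
grip_width: 68.8
finger_force: 0.0
```

```bash
cat > e.py <<'E'
from h import *
np.set_printoptions(precision=2,suppress=True)
c=cap('wrist','w3.png'); print(c['obs']['tool_pos'],c['obs']['tcp_rot'],c['obs']['joint_positions'])
for t,z in [('fallen_a_centre',72),('standing_a_centre',111)]:
    for r in models.pinpoint(c,t): print(t,r['p'],r['position'],atz(c,r['position'],z))
P=cloud(c); f=c['frame'].astype(int)
m=(f[...,0]>150)&(f[...,1]>120)&(f[...,2]<90)&(abs(P[...,2]-45)<3)
Q=P[m]; q0=Q.mean(0); v=np.linalg.svd((Q-q0)[:,:2],full_matrices=False)[2][0]; v*=np.sign(v[0]); print('line',len(Q),q0,v,np.degrees(np.arctan2(v[1],v[0])))
n=np.array([-v[1],v[0]]);d=P[...,:2]-np.array([525.1,-28.3]); s=d@v; t=d@n
bl=(P[...,2]>75)&(P[...,2]<190)&(abs(t)<110)&(abs(s)<260)
k,lab,st,ce=cv2.connectedComponentsWithStats(bl.astype(np.uint8))
for i in range(1,k):
    if st[i,4]>100:
        q=P[lab==i]; w=np.linalg.svd((q-q.mean(0))[:,:2],full_matrices=False)[2][0]; print(st[i],q.mean(0),'zmax',np.percentile(q[:,2],98),'ax',np.degrees(np.arctan2(w[1],w[0])),'s',np.percentile(s[lab==i],[1,50,99]),'t',np.percentile(t[lab==i],[1,99]))
        top=q[q[:,2]>94]; print('   ridge',top.mean(0) if len(top) else None)
E
python3 e.py
```

```text
[587.11 -63.67 279.11] [-3.14  0.    1.11] [-0.24  0.43  1.24  0.    1.47  0.22]
fallen_a_centre 0.66 [444.6, 206.9] [ 678.21 -105.75   72.  ]
standing_a_centre 0.69 [217.2, 210.0] [510.9  -17.49 111.  ]
standing_a_centre 0.69 [336.4, 210.8] [594.57 -59.57 111.  ]
standing_a_centre 0.58 [400.1, 415.5] [ 563.53 -254.51  111.  ]
line 72 [563.17 -45.72  45.29] [ 0.89 -0.46] -27.54176881530545
[ 307  130   79  152 7144] [603.02 -52.26  92.47] zmax 99.72887024976053 ax -128.77577838528495 s [ 53.42  78.8  111.34] t [-51.54  61.76]
   ridge [608.42 -47.19  97.32]
[ 411  135   70  157 7086] [ 669.74 -118.28   91.34] zmax 99.58600514805217 ax -121.50893450694173 s [147.09 169.74 196.48] t [-64.72  49.59]
   ridge [ 667.28 -129.78   97.19]
[  37  173  114   75 6053] [437.47  22.35 129.14] zmax 173.19204773904718 ax -95.88406885554055 s [-127.97 -100.89  -85.66] t [-22.63  26.21]
   ridge [436.38  22.45 134.26]
[ 179  172   80   75 4580] [519.95 -15.87 133.12] zmax 174.47005731344015 ax -78.51514541238902 s [-39.19  -9.52   8.76] t [-19.51  28.97]
   ridge [519.1  -16.04 136.5 ]
```

View pics/w3.png

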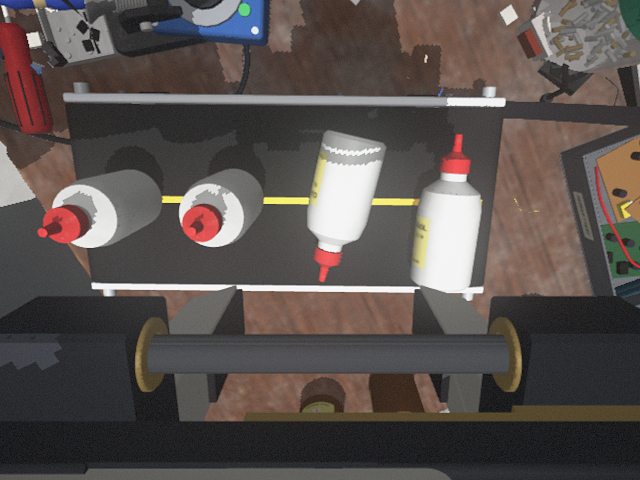

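The wrist view shows both fallen bottles: b has its base at (353,145) and tip at (323,281), about 10° skewed. a has its base at (445,283) and tip at (459,137).

```bash
cat > g.py <<'E'
from h import *
np.set_printoptions(precision=1,suppress=True)
c=cap('wrist'); P=cloud(c); f=c['frame'].astype(int)
red=(f[...,0]>120)&(f[...,1]<70)&(f[...,2]<70)
v=np.array([.89,-.455]);n=np.array([.455,.89])
d=P[...,:2]-np.array([525.1,-28.3]); s=d@v; t=d@n
for nm,lo,hi in [('b',45,120),('a',140,205)]:
    m=(P[...,2]>60)&(P[...,2]<110)&(s>lo)&(s<hi)&(abs(t)<110)
    w=m&(f.min(-1)>110); 
    # cylinder fit: axis point (x,y), angle, r=27 z=72
    from scipy.optimize import least_squares
    q=P[w]; 
    def res(p):
        nn=np.array([-np.sin(p[1]),np.cos(p[1])]); u=q[:,:2]@nn-p[0]; return np.hypot(u,q[:,2]-72-p[2])-27
    th0=np.arctan2(n[1],n[0]); p0=[q[:,:2].mean(0)@np.array([-np.sin(th0),np.cos(th0)]),th0,0]
    r=least_squares(res,p0,loss='soft_l1',f_scale=1.5); th=r.x[1]; a=np.array([np.cos(th),np.sin(th)]);nn=np.array([-a[1],a[0]])
    al=P[m][:,:2]@a; lo_,hi_=np.percentile(al,[.3,99.7]); rr=P[m&red][:,:2]@a
    print(nm,'theta',np.degrees(th),'dz',r.x[2],'cost',np.sqrt(np.mean(r.fun**2)),'len',hi_-lo_,'mid',nn*r.x[0]+a*(lo_+hi_)/2,'ends',nn*r.x[0]+a*lo_,nn*r.x[0]+a*hi_,'redmean',rr.mean()-(lo_+hi_)/2)
for r in models.pinpoint(c,'fallen_a_centre'): print(r['p'],atz(c,r['position'],72))
E
python3 g.py
```

```text
b theta 50.9783968601317 dz -0.3335058701012994 cost 3.16151559896022 len 128.62146647527476 mid [593.  -66.6] ends [ 552.5 -116.5] [633.5 -16.6] redmean -36.24766660797326
a theta 58.884087452930814 dz -0.6581231838488013 cost 3.9527846425249575 len 128.80177454289188 mid [ 679.6 -111.8] ends [ 646.3 -166.9] [712.9 -56.6] redmean 49.26213204413551
0.84 [ 679.5 -108.1   72. ]
```

Before descending I'll check the gripper body's real extent in the tool frame, because a standing neighbour (top at z 177) could foul it.

```bash
cat > k.py <<'E'
from h import *
np.set_printoptions(precision=0,suppress=True)
c=cap('wrist'); M=np.array(c['mount']); print(M.round(2))
D=c['depth']; v,u=np.mgrid[:480,:640]
Q=np.stack([(u-c['cx'])/c['f']*D,(v-c['cy'])/c['f']*D,D],-1)@M[:3,:3].T+M[:3,3]
m=(D>0)&(Q[...,2]<30)
q=Q[m]
for z in range(-200,30,15):
    k=(q[:,2]>=z)&(q[:,2]<z+15)
    if k.sum()>20: print(z,k.sum(),'x',np.percentile(q[k,0],[1,99]),'y',np.percentile(q[k,1],[1,99]))
# top view of body in tool coordinates
o=c['obs']; T=np.eye(4);T[:3,:3]=R.from_euler('xyz',o['tcp_rot']).as_matrix();T[:3,3]=o['tool_pos']
for n in ['top','side']:
    t=cap(n); P=cloud(t); L=(P-T[:3,3])@T[:3,:3]; k=(np.abs(L[...,0])<160)&(np.abs(L[...,1])<160)&(L[...,2]<20)&(L[...,2]>-350)
    L=L[k]
    for z in range(-340,20,20):
        j=(L[:,2]>=z)&(L[:,2]<z+20)
        if j.sum()>10: print(n,z,j.sum(),'x',np.percentile(L[j,0],[2,98]),'y',np.percentile(L[j,1],[2,98]))
E
python3 k.py
```

```text
[[   0.   -1.   -0.   72.]
 [   1.    0.   -0.   -1.]
 [   0.   -0.    1. -158.]
 [   0.    0.    0.    1.]]
-125 1405 x [24. 27.] y [-39.  15.]
-110 35582 x [23. 26.] y [-51.  46.]
-95 46070 x [17. 36.] y [-62.  56.]
-80 9746 x [ 3. 36.] y [-65.  62.]
-65 1715 x [-10.  11.] y [-38.  36.]
-50 1873 x [-11.  11.] y [-50.  48.]
-35 2445 x [-9. 11.] y [-53.  50.]
-20 1924 x [-5. 11.] y [-51.  49.]
-5 398 x [-10.  10.] y [-43.  40.]
top -340 6733 x [-81.  43.] y [-124.   11.]
top -320 475 x [-73.  31.] y [-135.   -6.]
top -280 498 x [-32.  13.] y [-41. -26.]
top -260 258 x [-35.  12.] y [-38. -18.]
top -240 305 x [-37.  17.] y [-38. -13.]
top -220 401 x [-37.  26.] y [-40. -15.]
top -200 95 x [-38.  19.] y [-40. -16.]
top -180 1247 x [-37.  34.] y [-50. -17.]
top -160 204 x [-38.  22.] y [-51. -23.]
top -140 104 x [-24.  19.] y [-51. -47.]
top -120 2038 x [-36.  32.] y [-95. -50.]
top -100 396 x [-38.  33.] y [-93.   2.]
top -80 15 x [-38. -32.] y [-87.  -8.]
side -340 602 x [25. 71.] y [-159.   -5.]
side -320 1563 x [25. 72.] y [-157.   25.]
side -300 827 x [-46.  69.] y [-157.   20.]
side -280 702 x [-30.  61.] y [-41.  10.]
side -260 779 x [-9. 45.] y [-38.  22.]
side -240 691 x [-12.  42.] y [-38.  19.]
side -220 726 x [-12.  41.] y [-40.  24.]
side -200 452 x [-9. 41.] y [-40.  19.]
side -180 1010 x [-31.  39.] y [-51.  25.]
side -160 475 x [-20.  38.] y [-51.  13.]
side -140 631 x [-18.  28.] y [-51.  15.]
side -120 1998 x [-31.  38.] y [-95.  90.]
side -100 1168 x [-29.  39.] y [-94.  85.]
side -80 563 x [-31.  38.] y [-88.  82.]
side -60 251 x [-7. 14.] y [-54.  52.]
side -40 300 x [-8. 13.] y [-53.  50.]
side -20 200 x [-8. 13.] y [-52.  49.]
```

The wide slab is ±95 mm along the closing axis, 66–120 mm behind the TCP. A vertical grasp would hit the standing neighbour, so I plan to grip near the nozzle end with the tool inclined. First I'll test that tilt up high.

Emit:
step_arm(
  series="-0.5 0 0.08 0 0 0 0.035; -0.5 0 0.08 0 0 0 0.035; -0.5 0 0.08 0 0 0 0.035",
)

```text
time: 10.75
tool_pos: [593.1, -67.6, 280.3]
tcp_rot: [3.142, 0.0, 0.886]
contact_force: [-0.3, 0.7, -0.8]
grip_width: 69.0
finger_force: 0.0
```

Emit:
step_arm(
  series="-0.5 0 0 0 0 0.194 0; -0.5 0 0 0 0 0.194 0; -0.5 0 0 0 0 0.194 0; -0.5 0 0 0 0 0.194 0; -0.5 0 0 0 0 0.194 0; -0.5 0 0 0 0 0.194 0; -0.5 0 0 0 0 0.194 0; -0.5 0 0 0 0 0.194 0; -0.5 0 0 0 0 0.194 0; -0.5 0 0 0 0 0.194 0; -0.5 0 0 0 0 0.194 0",
)

```text
time: 11.85
tool_pos: [593.5, -67.2, 281.1]
tcp_rot: [3.134, -1.216, 0.896]
contact_force: [-0.2, 0.1, 0.3]
grip_width: 69.0
finger_force: 0.0
```

```bash
python3 s.py; python3 -c "
from h import *
print(R.from_euler('xyz',readout.get_obs()['tcp_rot']).as_matrix().round(3))"
```

```text
tool_pos [593.477 -67.245 281.087]
tcp_rot [ 3.134 -1.216  0.896]
joint_positions [-0.787  0.485  1.782  1.232  1.422 -0.692]
contact_force [-0.172  0.148  0.292]
moment [-0.417  0.25  -0.039]
grip_width 68.98644699982061
[[ 0.217  0.776  0.592]
 [ 0.271 -0.631  0.727]
 [ 0.938  0.003 -0.347]]
```

Left tilt is reachable. I'll do the far bottle (a) first, gripping at about 80 mm from its base with a 20° inclined tool. First a planner for relative moves.

```bash
cat > pl.py <<'E'
# usage: pl.py x y z yaw_deg tilt_deg  (TCP target; tilt about tool y after yaw)
from h import *; import sys
def rot(yaw,tilt): return R.from_euler('xyz',[np.pi,0,np.radians(yaw)])*R.from_rotvec([0,np.radians(tilt),0])
def rel(p0,R0,p,Rt):
    s=R0.inv().apply(np.array(p)-p0)/80; w=(R0.inv()*Rt).as_rotvec()/(2*np.pi)
    return np.round(s,3),np.round(w,4)
if __name__=='__main__':
    a=list(map(float,sys.argv[1:])); o=readout.get_obs()
    s,w=rel(o['tool_pos'],R.from_euler('xyz',o['tcp_rot']),a[:3],rot(a[3],a[4]))
    print('shift',s,'turn',w,'rows by shift',np.linalg.norm(s)*80/50,'by turn',np.linalg.norm(w)*360/8.59)
E
python3 pl.py 684.3 -104 200 58.9 -20
```

```text
shift [-0.829  1.168  0.69 ] turn [ 0.0108 -0.2486 -0.0222] rows by shift 2.5437308033673687 by turn 10.469873596799426
```

Emit:
step_arm(
  series="-0.5 -0.3 0.4 0.2 0.011 -0.249 -0.022; -0.5 -0.83 1 0.69 0.011 -0.249 -0.022; -0.5 -0.83 1 0.69 0.011 -0.249 -0.022; -0.5 -0.83 1 0.69 0.011 -0.249 -0.022; -0.5 -0.83 1 0.69 0.011 -0.249 -0.022; -0.5 -0.83 1 0.69 0.011 -0.249 -0.022; -0.5 -0.83 1 0.69 0.011 -0.249 -0.022; -0.5 -0.83 1 0.69 0.011 -0.249 -0.022; -0.5 -0.83 1 0.69 0.011 -0.249 -0.022; -0.5 -0.83 1 0.69 0.011 -0.249 -0.022; -0.5 -0.83 1 0.69 0.011 -0.249 -0.022; -0.5 -0.83 1 0.69 0.011 -0.249 -0.022; -0.5 -0.83 1 0.69 0.011 -0.249 -0.022; -0.5 -0.83 1 0.69 0.011 -0.249 -0.022",
)

```text
time: 13.25
tool_pos: [673.5, -96.2, 200.5]
tcp_rot: [-3.141, 0.346, 1.025]
contact_force: [0.3, 0.4, 0.2]
grip_width: 68.7
finger_force: 0.0
```

```bash
python3 s.py; sed -i "s/cap('wrist')/cap('wrist','w4.png')/" g.py; python3 g.py;  python3 pl.py 684.3 -104 130 58.9 -20
```

```text
tool_pos [673.55  -96.208 200.507]
tcp_rot [-3.141  0.346  1.025]
joint_positions [-0.111  0.772  0.903 -0.313  1.616  0.444]
contact_force [0.301 0.353 0.166]
moment [ 0.164 -0.185  0.038]
grip_width 68.69682733845512
b theta 50.19994501090602 dz -0.08191263416866884 cost 2.4101117392641647 len 127.94563002745161 mid [593.5 -65.7] ends [ 552.6 -114.8] [634.5 -16.5] redmean -49.31087833204418
a theta 60.42689504578909 dz -0.7809990222544626 cost 4.5842004468565 len 127.82724313583992 mid [ 680.  -109.9] ends [ 648.5 -165.4] [711.6 -54.3] redmean 46.792396467764775
0.69 [ 678.6 -109.9   72. ]
shift [0.293 0.167 0.827] turn [-0.0005 -0.0004 -0.0004] rows by shift 1.4289952834071915 by turn 0.03164074967051769
```

Emit:
step_arm(
  series="-0.5 0.1 0.165 0.1 0 0 0.002; -0.5 0.2 0.165 0.5 0 0 0.002; -0.5 0.31 0.165 0.82 0 0 0.002; -0.5 0.31 0.165 0.82 0 0 0.002",
)

```text
time: 13.75
tool_pos: [682.5, -102.3, 124.9]
tcp_rot: [-3.135, 0.351, 1.015]
contact_force: [-0.9, 0.2, -0.2]
grip_width: 68.8
finger_force: 0.0
```

```bash
python3 pl.py 684.7 -102.6 55 59.5 -20
```

```text
shift [0.311 0.031 0.816] turn [-0.0024  0.0002 -0.0035] rows by shift 1.398090583617528 by turn 0.17805244430848152
```

Emit:
step_arm(
  series="-0.5 0.1 0.03 0.27 0 0 -0.003; -0.5 0.2 0.03 0.54 0 0 -0.003; -0.5 0.31 0.03 0.81 0 0 -0.003; -0.5 0.31 0.03 0.81 0 0 -0.003; -0.5 0.31 0.03 0.81 0 0 -0.003",
)

```text
time: 14.25
tool_pos: [688.2, -102.3, 61.2]
tcp_rot: [-3.137, 0.348, 1.033]
contact_force: [-0.8, -0.8, 0.4]
grip_width: 68.6
finger_force: 0.0
```

```bash
python3 pl.py 684.7 -102.6 55 59.5 -20; python3 s.py
```

```text
shift [ 0.003 -0.036  0.082] turn [-0.001  -0.0002 -0.0008] rows by shift 0.14336749980382582 by turn 0.054320527390613035
tool_pos [ 688.21  -102.318   61.246]
tcp_rot [-3.137  0.348  1.033]
joint_positions [-0.116  0.911  1.007 -0.32   1.385  0.508]
contact_force [-0.843 -0.77   0.352]
moment [ 0.21  -0.192 -0.014]
grip_width 68.62928103172108
```

Emit:
step_arm(
  series="-0.5 0 -0.036 0.08 0 0 0; -0.5 0 -0.036 0.08 0 0 0; 1 0 -0.036 0.08 0 0 0; 1 0 -0.036 0.08 0 0 0; 1 0 -0.036 0.08 0 0 0; 1 0 -0.036 0.08 0 0 0; 1 0 -0.036 0.08 0 0 0; 1 0 -0.036 0.08 0 0 0",
)

```text
time: 15.05
tool_pos: [684.3, -102.2, 54.0]
tcp_rot: [-3.136, 0.348, 1.034]
contact_force: [-0.1, 0.8, 3.7]
grip_width: 50.3
finger_force: 29.3
```

```bash
python3 s.py
```

```text
tool_pos [ 684.33  -102.166   53.959]
tcp_rot [-3.136  0.348  1.034]
joint_positions [-0.117  0.911  1.028 -0.321  1.365  0.513]
contact_force [-0.12   0.832  3.661]
moment [-0.006 -0.11   0.036]
grip_width 50.2538912590644
```

Bottle gripped. Lifting, then rotating upright.

Emit:
step_arm(
  series="1 -0.05 0 -0.15 0 0 0; 1 -0.2 0 -0.5 0 0 0; 1 -0.34 0 -0.94 0 0 0; 1 -0.34 0 -0.94 0 0 0; 1 -0.34 0 -0.94 0 0 0",
)

```text
time: 15.55
tool_pos: [684.7, -102.1, 134.3]
tcp_rot: [-3.137, 0.347, 1.034]
contact_force: [-1.0, 0.3, -2.2]
grip_width: 50.3
finger_force: 29.7
```

Emit:
step_arm(
  series="1 0 0 0 0 0.25 0; 1 0 0 0 0 0.25 0; 1 0 0 0 0 0.25 0; 1 0 0 0 0 0.25 0; 1 0 0 0 0 0.25 0; 1 0 0 0 0 0.25 0; 1 0 0 0 0 0.25 0; 1 0 0 0 0 0.25 0; 1 0 0 0 0 0.25 0; 1 0 0 0 0 0.25 0; 1 0 0 0 0 0.25 0; 1 0 0 0 0 0.25 0; 1 0 0 0 0 0.25 0; 1 0 0 0 0 0.25 0; 1 0 0 0 0 0.25 0",
)

```text
time: 17.05
tool_pos: [684.8, -101.7, 134.4]
tcp_rot: [-3.13, -1.221, 1.022]
contact_force: [-0.0, -0.3, -1.6]
grip_width: 50.3
finger_force: 29.1
```

```bash
python3 s.py; python3 pl.py 689.6 -91.1 135 62.9 70; python3 -c "
from h import *
c=cap('side'); cv2.imwrite('pics/s2.png',cv2.resize(c['frame'][130:330,200:440,::-1],(720,600)))"
```

```text
tool_pos [ 684.81  -101.715  134.43 ]
tcp_rot [-3.13  -1.221  1.022]
joint_positions [-0.712  0.895  1.439  1.198  1.453 -0.768]
contact_force [-0.04  -0.328 -1.58 ]
moment [-0.624  0.326 -0.024]
grip_width 50.26759516303979
shift [ 0.056 -0.017  0.133] turn [ 0.0095  0.     -0.0041] rows by shift 0.2324905159355968 by turn 0.4336336303710566
```

View pics/s2.png

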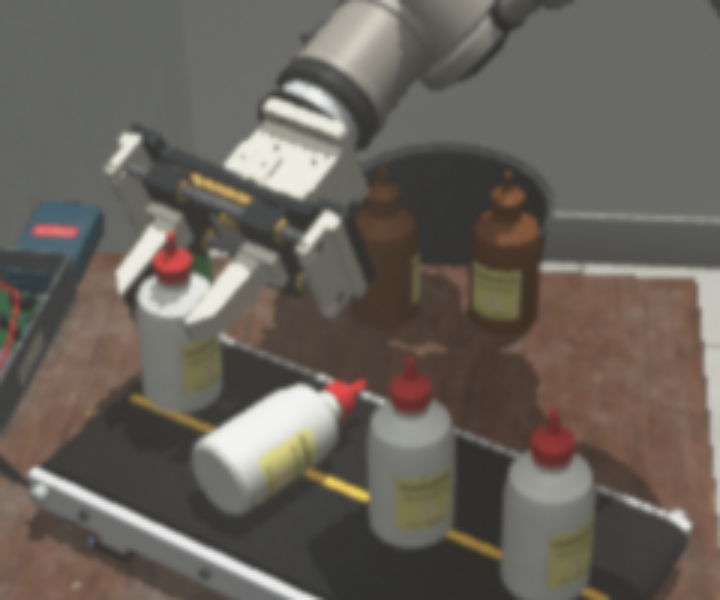

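Picture shows bottle a upright in the gripper, just above the far gap; the others are untouched. Lowering onto the line.

Emit:
step_arm(
  series="1 0.055 -0.017 0.133 0.0095 0 -0.004; 1 0.055 -0.017 0.133 0.0095 0 -0.004; 1 -0.03 -0.017 0.163 0.0095 0 -0.004; 1 -0.11 -0.017 0.195 0.0095 0 -0.004; 1 -0.11 -0.017 0.195 0.0095 0 -0.004; 1 -0.11 -0.017 0.195 0.0095 0 -0.004",
)

```text
time: 17.7
tool_pos: [689.2, -91.8, 120.8]
tcp_rot: [-3.135, -1.225, 1.089]
contact_force: [-1.1, -0.6, 4.6]
grip_width: 50.1
finger_force: 29.8
```

Emit:
step_arm(
  series="1 -0.012 0 0.004 0 0 0; 1 -0.023 0 0.009 0 0 0; 1 -0.023 0 0.009 0 0 0",
)

```text
time: 18.0
tool_pos: [689.4, -91.7, 120.7]
tcp_rot: [-3.139, -1.228, 1.093]
contact_force: [-2.3, -0.2, 11.4]
grip_width: 50.0
finger_force: 30.3
```

```bash
python3 s.py; python3 pl.py 689.6 -91.1 118.5 62.9 70
```

```text
tool_pos [689.419 -91.659 120.71 ]
tcp_rot [-3.139 -1.228  1.093]
joint_positions [-0.691  0.941  1.384  1.176  1.489 -0.774]
contact_force [-2.26  -0.209 11.395]
moment [ 1.192 -0.225  0.212]
grip_width 50.03560967480366
shift [-0.024 -0.001  0.016] turn [ 0.0002 -0.001  -0.0003] rows by shift 0.0461787830069178 by turn 0.04455008722449911
```

Emit:
step_arm(
  series="0.2 0 0 0 0 0 0; -0.2 0 0 0 0 0 0; -0.45 0 0 0 0 0 0; -0.45 0 0 0 0 0 0; -0.45 0 0 0 0 0 0; -0.45 0 0 -0.25 0 0 0; -0.45 0 0 -0.6 0 0 0; -0.45 0 0 -1 0 0 0; -0.45 0 0 -1 0 0 0",
)

```text
time: 18.9
tool_pos: [654.1, -163.6, 146.6]
tcp_rot: [3.14, -1.222, 1.094]
contact_force: [0.4, -0.3, 0.1]
grip_width: 66.7
finger_force: 0.0
```

```bash
cat > e2.py <<'E'
from h import *
np.set_printoptions(precision=2,suppress=True)
for n in ['top','side']:
    c=cap(n)
    for t,z in [('fallen_a_centre',72),('standing_a_centre',111)]:
        for r in models.pinpoint(c,t):
            w=atz(c,r['position'],z)
            if abs(w[1]+60)<110: print(n,t,round(r['p'],2),w)
E
python3 e2.py; sed -i "s/w4.png/w5.png/" g.py;python3 s.py
```

```text
top fallen_a_centre 0.83 [ 698.09 -106.27   72.  ]
top standing_a_centre 0.86 [515.45 -12.59 111.  ]
side fallen_a_centre 0.86 [ 695.78 -150.14   72.  ]
side standing_a_centre 0.64 [510.8  -21.44 111.  ]
tool_pos [ 654.868 -157.576  144.703]
tcp_rot [-3.131 -1.223  1.087]
joint_positions [-0.799  0.918  1.341  1.098  1.588 -0.747]
contact_force [ 0.09   0.203 -1.354]
moment [-0.498  0.174 -0.029]
grip_width 66.5540510292708
```

a placed, base contact felt. Next, bottle b: tool inclined about 64° from its nozzle side, coming straight down.

```bash
python3 pl.py 600 -135 160 50.6 64;  python3 pl.py 586.4 -74.4 150 50.6 64
```

```text
shift [ 0.156 -0.74  -0.122] turn [-0.0317 -0.0168  0.0128] rows by shift 1.2256668389085186 by turn 1.5963883637495067
shift [ 0.24  -1.236  0.483] turn [-0.0317 -0.0168  0.0128] rows by shift 2.1576787527340584 by turn 1.5963883637495067
```

Emit:
step_arm(
  series="-0.5 0.156 -0.4 -0.122 0 0 0; -0.5 0.156 -0.74 -0.122 -0.0317 -0.0168 0.0128; -0.5 0.156 -0.74 -0.122 -0.0317 -0.0168 0.0128; -0.5 0.156 -0.74 -0.122 -0.0317 -0.0168 0.0128; -0.5 0.156 -0.74 -0.122 -0.0317 -0.0168 0.0128",
)

```text
time: 19.7
tool_pos: [600.7, -135.7, 161.0]
tcp_rot: [3.135, -1.118, 0.89]
contact_force: [-0.2, -0.6, -0.8]
grip_width: 68.5
finger_force: 0.0
```

```bash
python3 s.py; python3 pl.py 586.4 -74.4 150 50.6 64; python3 - <<'E'
import h
c=h.cap('side'); h.cv2.imwrite('pics/s3.png',h.cv2.resize(c['frame'][130:330,200:440,::-1],(720,600)))
exec(open('e2.py').read())
E
```

```text
tool_pos [ 600.682 -135.683  161.016]
tcp_rot [ 3.135 -1.118  0.89 ]
joint_positions [-0.844  0.694  1.709  1.149  1.339 -0.821]
contact_force [-0.169 -0.634 -0.828]
moment [-0.448  0.299 -0.029]
grip_width 68.54269098221174
shift [ 0.088 -0.624  0.49 ] turn [ 0.     -0.0001  0.0005] rows by shift 1.2772169745192086 by turn 0.021369581197827735
top fallen_a_centre 0.63 [ 697.37 -111.82   72.  ]
top standing_a_centre 0.86 [511.48 -14.14 111.  ]
side fallen_a_centre 0.88 [ 697.48 -164.32   72.  ]
side standing_a_centre 0.97 [515.65 -24.13 111.  ]
```

View pics/s3.png

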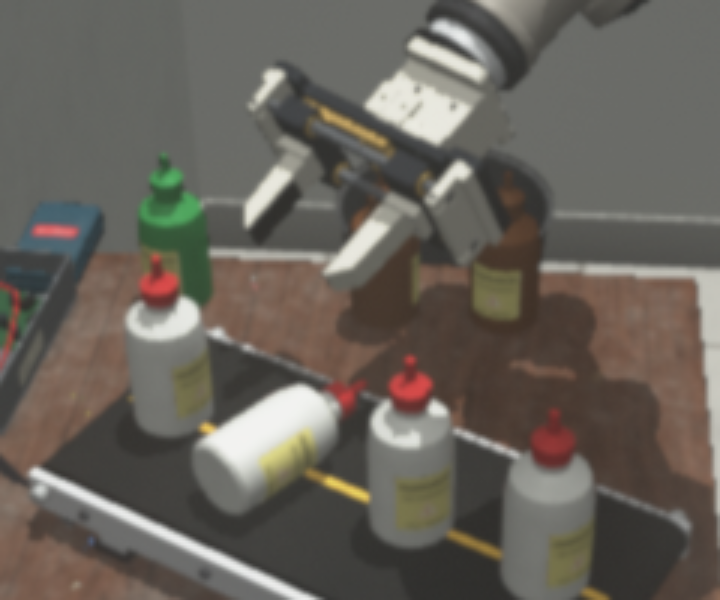

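Picture shows bottle a upright on the line in the far gap, and b still lying. Moving over b and straight down.

Emit:
step_arm(
  series="-0.5 0.088 -0.4 0.1 0 0 0; -0.5 0.088 -0.625 0.4 0 0 0; -0.5 0.088 -0.625 0.49 0 0 0; -0.5 0.088 -0.625 0.49 0 0 0; -0.5 0.088 -0.625 0.49 0 0 0",
)

```text
time: 20.55
tool_pos: [586.5, -75.3, 149.5]
tcp_rot: [3.137, -1.117, 0.886]
contact_force: [-0.6, 0.3, -0.4]
grip_width: 69.0
finger_force: 0.0
```

Emit:
step_arm(
  series="-0.5 -0.2 0 0.1 0 0 0; -0.5 -0.35 0 0.17 0 0 0; -0.5 -0.5 0 0.244 0 0 0; -0.5 -0.5 0 0.244 0 0 0; -0.5 -0.5 0 0.244 0 0 0",
)

```text
time: 21.05
tool_pos: [585.9, -74.7, 104.7]
tcp_rot: [3.141, -1.117, 0.882]
contact_force: [-0.1, 0.8, 0.3]
grip_width: 68.8
finger_force: 0.0
```

```bash
python3 s.py; python3 pl.py 586.4 -74.4 65 50.6 64
```

```text
tool_pos [585.894 -74.711 104.689]
tcp_rot [ 3.141 -1.117  0.882]
joint_positions [-0.784  0.745  1.867  1.252  1.229 -1.008]
contact_force [-0.136  0.822  0.267]
moment [-0.454  0.286 -0.032]
grip_width 68.75388697266074
shift [-0.443  0.002  0.224] turn [ 0.0002 -0.     -0.0001] rows by shift 0.7942658497002122 by turn 0.009371181279393763
```

Emit:
step_arm(
  series="-0.5 -0.15 0 0.075 0 0 0; -0.5 -0.3 0 0.15 0 0 0; -0.5 -0.44 0 0.222 0 0 0; -0.5 -0.44 0 0.222 0 0 0; 1 -0.44 0 0.222 0 0 0; 1 -0.44 0 0.222 0 0 0; 1 -0.44 0 0.222 0 0 0; 1 -0.44 0 0.222 0 0 0; 1 -0.44 0 0.222 0 0 0; 1 -0.44 0 0.222 0 0 0",
)

```text
time: 22.05
tool_pos: [586.5, -74.4, 65.9]
tcp_rot: [3.137, -1.117, 0.885]
contact_force: [0.8, -1.3, 1.7]
grip_width: 49.8
finger_force: 29.2
```

```bash
python3 s.py
```

```text
tool_pos [586.54  -74.428  65.89 ]
tcp_rot [ 3.137 -1.117  0.885]
joint_positions [-0.783  0.823  1.868  1.282  1.205 -1.089]
contact_force [ 0.837 -1.35   1.706]
moment [-0.279  0.026 -0.313]
grip_width 49.83861457032164
```

Gripped. Lifting high, then turning upright in place.

Emit:
step_arm(
  series="1 0.15 0 -0.07 0 0 0; 1 0.5 0 -0.24 0 0 0; 1 0.9 0 -0.44 0 0 0; 1 0.9 0 -0.44 0 0 0",
)

```text
time: 22.45
tool_pos: [586.9, -74.5, 149.9]
tcp_rot: [3.125, -1.117, 0.898]
contact_force: [0.3, 0.1, -3.1]
grip_width: 49.6
finger_force: 29.0
```

Emit:
step_arm(
  series="1 0.45 0 -0.22 0 0 0; 1 0.8 0 -0.39 0 0 0; 1 0.8 0 -0.39 0 0 0; 1 0.8 0 -0.39 0 0 0",
)

```text
time: 22.85
tool_pos: [585.6, -73.8, 216.6]
tcp_rot: [3.138, -1.115, 0.886]
contact_force: [0.3, 0.6, -1.2]
grip_width: 49.6
finger_force: 29.2
```

Emit:
step_arm(
  series="1 0 0 0 0 -0.25 0; 1 0 0 0 0 -0.25 0; 1 0 0 0 0 -0.25 0; 1 0 0 0 0 -0.25 0; 1 0 0 0 0 -0.25 0; 1 0 0 0 0 -0.25 0; 1 0 0 0 0 -0.25 0; 1 0 0 0 0 -0.25 0; 1 0 0 0 0 -0.25 0; 1 0 0 0 0 -0.25 0; 1 0 0 0 0 -0.25 0; 1 0 0 0 0 -0.25 0; 1 0 0 0 0 -0.25 0; 1 0 0 0 0 -0.25 0; 1 0 0 0 0 -0.25 0",
)

```text
time: 24.35
tool_pos: [585.7, -75.0, 217.4]
tcp_rot: [3.14, 0.453, 0.88]
contact_force: [-0.4, 0.5, -0.7]
grip_width: 49.5
finger_force: 29.1
```

```bash
python3 s.py; python3 pl.py 593 -71.2 160 62.9 -26; python3 - <<'E'
import h
c=h.cap('side'); h.cv2.imwrite('pics/s4.png',h.cv2.resize(c['frame'][130:330,200:440,::-1],(720,600)))
E
```

```text
tool_pos [585.75  -75.004 217.38 ]
tcp_rot [3.14  0.453 0.88 ]
joint_positions [-0.065  0.654  1.118 -0.364  1.641  0.65 ]
contact_force [-0.381  0.527 -0.724]
moment [ 0.335 -0.288 -0.058]
grip_width 49.506115279606696
shift [0.399 0.039 0.604] turn [-0.0149 -0.0002 -0.0312] rows by shift 1.1599039960272575 by turn 1.4490464617917247
```

View pics/s4.png

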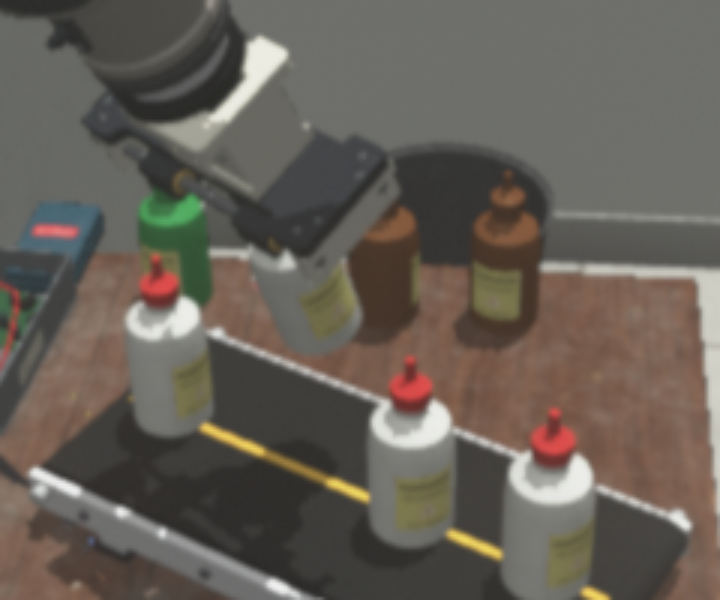

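Picture shows bottle b held but over-rotated, with its base swung about 20° to the right: it sagged in the pads during the lift. I'll measure its axis.

```bash
cat > cy.py <<'E'
from h import *
from scipy.optimize import least_squares
np.set_printoptions(precision=2,suppress=True)
o=readout.get_obs(); Rt=R.from_euler('xyz',o['tcp_rot']).as_matrix(); g=o['tool_pos']-19*Rt[:,2]; y=Rt[:,1]
hz=np.cross(y,[0,0,1]); hz/=np.linalg.norm(hz)   # horizontal in bottle plane
print('hz',hz,'grasp',g)
Q=[]
for n in ['side','top']:
    c=cap(n); P=cloud(c); f=c['frame'].astype(int); L=P-g
    a=L@hz;b=L[...,2];l=L@y
    m=(abs(l)<29)&(np.hypot(a,b)<115)&(b<-12)&(f.min(-1)>70)&(f.max(-1)-f.min(-1)<60)&(P[...,2]>48)
    q=np.stack([a[m],l[m],b[m]],1); print(n,len(q),q.mean(0) if len(q) else ''); Q.append(q)
    if n=='side': lo=q
q=np.vstack(Q)
def res(p):
    ax=np.array([np.sin(p[0]),0,-np.cos(p[0])]); d=q-[p[1],p[2],0]; return np.linalg.norm(np.cross(d,ax),axis=1)-27
best=min((least_squares(res,[t,0,0],loss='soft_l1',f_scale=1.5) for t in (-.5,-.2,0,.2,.5)),key=lambda r:r.cost)
t,a0,l0=best.x; ax=np.array([np.sin(t),0,-np.cos(t)]); e=(q-[a0,l0,0])@ax
print('base dir tilt toward hz deg',np.degrees(t),'offs',a0,l0,'rms',np.sqrt(np.median(best.fun**2)),'base end',np.percentile(e,[95,98,99.5]))
E
python3 cy.py
```

```text
hz [-0.64 -0.77  0.  ] grasp [591.03 -68.54 234.55]
side 716 [ -0.66 -16.   -51.94]
top 579 [ 35.03  -4.21 -43.69]
base dir tilt toward hz deg 17.558654697788793 offs -1.805902989290965 -0.1254228807719978 rms 0.743306133039507 base end [87.58 89.74 92.05]
```

```bash
python3 pl.py 594.7 -67.9 165 62.9 -8.4
```

```text
shift [0.409 0.03  0.53 ] turn [-0.01    0.0486 -0.0332] rows by shift 1.0722160976221164 by turn 2.502017654916469
```

Emit:
step_arm(
  series="1 0.1 0.01 0.13 -0.003 0.012 -0.008; 1 0.2 0.02 0.26 -0.005 0.024 -0.017; 1 0.3 0.03 0.4 -0.0075 0.036 -0.025; 1 0.41 0.03 0.53 -0.01 0.0486 -0.033; 1 0.41 0.03 0.53 -0.01 0.0486 -0.033; 1 0.41 0.03 0.53 -0.01 0.0486 -0.033",
)

```text
time: 25.1
tool_pos: [594.6, -67.9, 165.1]
tcp_rot: [-3.141, 0.149, 1.095]
contact_force: [0.2, 0.6, -2.1]
grip_width: 49.5
finger_force: 29.1
```

```bash
python3 s.py; python3 cy.py; python3 pl.py 594.7 -67.9 122 62.9 -8.4
```

```text
tool_pos [594.646 -67.907 165.1  ]
tcp_rot [-3.141  0.149  1.095]
joint_positions [-0.166  0.563  1.35  -0.148  1.277  0.356]
contact_force [ 0.172  0.587 -2.081]
moment [ 0.065 -0.132  0.002]
grip_width 49.47416423717052
hz [-0.46 -0.89  0.  ] grasp [595.94 -65.4  183.89]
side 821 [-20.6  -11.23 -50.26]
top 141 [ 23.41  -4.56 -45.6 ]
base dir tilt toward hz deg 1.4022734284888156 offs -3.037915905439963 -0.020542436706206275 rms 0.8836342493740938 base end [86.4  88.49 89.5 ]
shift [ 0.068 -0.004  0.535] turn [ 0.0001  0.0003 -0.0001] rows by shift 0.8629104240881553 by turn 0.013899708085307844
```

Emit:
step_arm(
  series="1 0.02 0 0.15 0 0.003 0; 1 0.04 0 0.3 0 0.003 0; 1 0.06 0 0.44 0 0.003 0; 1 0.07 0 0.53 0 0.003 0; 1 0.07 0 0.53 0 0.003 0; 1 0.07 0 0.53 0 0.003 0",
)

```text
time: 25.8
tool_pos: [594.6, -67.7, 121.4]
tcp_rot: [-3.141, 0.129, 1.098]
contact_force: [0.7, -0.1, -1.9]
grip_width: 49.5
finger_force: 29.1
```

Emit:
step_arm(
  series="1 0.004 0 0.02 0 0 0; 1 0.006 0 0.035 0 0 0; 1 0.006 0 0.035 0 0 0; 1 0.006 0 0.035 0 0 0",
)

```text
time: 26.2
tool_pos: [595.0, -67.9, 119.7]
tcp_rot: [3.14, 0.129, 1.098]
contact_force: [-0.9, -0.6, 4.8]
grip_width: 49.7
finger_force: 29.8
```

```bash
python3 s.py
```

```text
tool_pos [594.96  -67.933 119.729]
tcp_rot [3.14  0.129 1.098]
joint_positions [-0.176  0.602  1.413 -0.134  1.167  0.352]
contact_force [-0.948 -0.632  4.79 ]
moment [-0.073  0.286  0.069]
grip_width 49.67697583236117
```

Emit:
step_arm(
  series="1 0 0 0.01 0 0 0; 0.2 0 0 0.01 0 0 0; -0.2 0 0 0.01 0 0 0; -0.4 0 0 0.01 0 0 0; -0.4 0 0 0.01 0 0 0; -0.4 0 0 0.01 0 0 0; -0.4 0 0 -0.2 0 0 0; -0.4 0 0 -0.6 0 0 0; -0.4 0 0 -1 0 0 0; -0.4 0 0 -1 0 0 0",
)

```text
time: 27.2
tool_pos: [601.7, -58.5, 202.7]
tcp_rot: [3.134, 0.126, 1.097]
contact_force: [0.6, 0.5, 0.4]
grip_width: 64.4
finger_force: 0.0
```

Emit:
step_arm(
  series="-0.4 0 0 -0.5 0 0 0; -0.4 0 0 -1 0 0 0; -0.4 0 0 -1 0 0 0; -0.4 0 0 -1 0 0 0; -0.4 0 0 -1 0 0 0",
)

```text
time: 27.7
tool_pos: [603.3, -49.5, 275.5]
tcp_rot: [-3.138, 0.13, 1.098]
contact_force: [-0.3, 0.3, -0.1]
grip_width: 64.2
finger_force: 0.0
```

```bash
python3 s.py; python3 e2.py; python3 - <<'E'
import h
c=h.cap('side'); w=h.cap('wrist')
h.cv2.imwrite('pics/s5.png',h.np.hstack([h.cv2.resize(c['frame'][190:350,200:440,::-1],(400,300)),h.cv2.resize(w['frame'][:,:,::-1],(400,300))]))
E
```

```text
tool_pos [603.32  -49.457 275.543]
tcp_rot [-3.138  0.13   1.098]
joint_positions [-0.144  0.502  1.146 -0.122  1.539  0.335]
contact_force [-0.345  0.318 -0.131]
moment [ 0.046 -0.061 -0.039]
grip_width 64.1531741227949
top fallen_a_centre 0.93 [ 693.62 -110.56   72.  ]
top standing_a_centre 0.55 [512.32 -15.92 111.  ]
side fallen_a_centre 0.93 [ 701.21 -165.77   72.  ]
side standing_a_centre 0.72 [512.56 -17.98 111.  ]
```

View pics/s5.png

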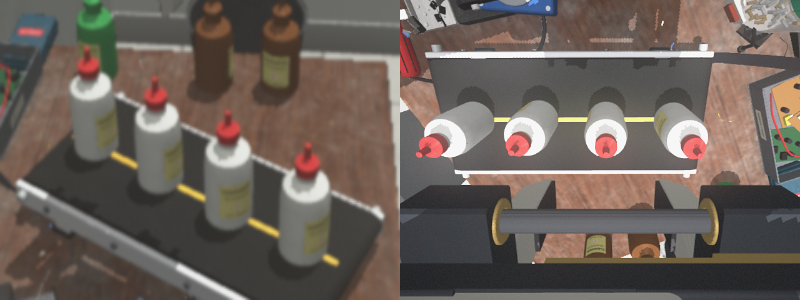

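All four bottles stand, evenly spaced along the line. A quick numeric check of how well they sit on it, then hand in.

```bash
python3 - <<'E'
from h import *
np.set_printoptions(precision=1,suppress=True)
for nme in ['wrist','top']:
    c=cap(nme); P=cloud(c); f=c['frame'].astype(int)
    v=np.array([np.cos(np.radians(-27.1)),np.sin(np.radians(-27.1))]);n=np.array([-v[1],v[0]])
    d=P[...,:2]-np.array([525.5,-27.5]); s=d@v;t=d@n
    y=(f[...,0]>150)&(f[...,1]>120)&(f[...,2]<90)&(abs(P[...,2]-45)<4)&(abs(t)<25); print(nme,'line t',np.polyfit(s[y],t[y],1))
    red=(f[...,0]>110)&(f[...,1]<80)&(f[...,2]<80)&(P[...,2]>140)&(P[...,2]<190)&(abs(t)<60)
    k,lab,st,_=cv2.connectedComponentsWithStats(red.astype(np.uint8))
    for i in range(1,k):
        if st[i,4]>25: m=lab==i; print('  nozzle s,t',np.ptp(s[m])/2+s[m].min(),np.ptp(t[m])/2+t[m].min(),'zmax',P[m][:,2].max())
E
```

```text
Traceback (most recent call last):
TypeError: expected non-empty vector for x
```

```bash
python3 - <<'E'
from h import *
np.set_printoptions(precision=1,suppress=True)
v=np.array([np.cos(np.radians(-27.1)),np.sin(np.radians(-27.1))]);n=np.array([-v[1],v[0]])
for nme in ['wrist','top']:
    c=cap(nme); P=cloud(c); f=c['frame'].astype(int)
    d=P[...,:2]-np.array([525.5,-27.5]); s=d@v;t=d@n
    yy,xx=np.where((f[...,0]>150)&(f[...,1]>120)&(f[...,2]<100))
    L=np.array([atz(c,p,45) for p in zip(xx,yy)])[:,:2]-[525.5,-27.5]; S,T=L@v,L@n; k=(abs(T)<20)&(abs(S)<230); print(nme,k.sum(),'line t',np.polyfit(S[k],T[k],1))
    red=(f[...,0]>110)&(f[...,1]<80)&(f[...,2]<80)&(P[...,2]>135)&(P[...,2]<190)&(abs(t)<60)
    q,lab,st,_=cv2.connectedComponentsWithStats(red.astype(np.uint8))
    for i in range(1,q):
        if st[i,4]>20: m=lab==i; print('  nozzle s,t',np.ptp(s[m])/2+s[m].min(),np.ptp(t[m])/2+t[m].min(),'zmax',P[m][:,2].max())
E
```

```text
wrist 38 line t [-0.   5.1]
  nozzle s,t -110.97179966387503 0.5050777800488309 zmax 176.84083075968607
top 160 line t [ 0.  -2.3]
  nozzle s,t 176.24826970126293 -2.16299858129592 zmax 180.39796892308834
  nozzle s,t 79.31921545582568 -1.4841203035740627 zmax 179.3056723267564
  nozzle s,t -16.01815635691682 -7.374924029682773 zmax 161.3732809503714
  nozzle s,t -110.47009510129163 -5.254041776965751 zmax 180.65795353853332
```

```bash
python3 -c "
from plant import order
print(order.close_job())"
```

```text
the job is handed in; nothing more can be done
None
```

The dial is at its anticlockwise stop and both fallen bottles now stand on the yellow line in their gaps, clear of their neighbours; the two standing bottles were not touched, and the job was handed in at about 28 s of the 72 s allowed.

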